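# Lock the grinding cup on the sample mill and start it

### The arm

A 6-joint arm with a two-finger parallel gripper is mounted at the origin on the work surface. World frame = base frame: x ahead of the robot, y to its left, z up, the work surface at z = 0. Lengths are in mm, angles in rad, forces in N, time in s.
With the tool pointing down it reaches from about 300 to 775 mm from the base axis. Payload 14.6 kg.
Tool frame: the origin (TCP) lies midway between the tips of the shut fingers; the grasp point (between the pads) lies 19 mm behind it (grip_depth is the distance from the TCP to the grasp point, in mm); z points along the fingers, y is the direction in which the jaws open and shut (so a half turn about z gives the same grasp; the last joint's range is limited). The gripper opens to 94 mm and grips with 3 to 60 N. Pads are 16 mm wide; open, the fingers measure 119 mm over their backs; the gripper's body (75 mm by 177 mm) begins 78 mm behind the grasp point.
Start: joints at [-1.325, 0.3, 1.521, -0, 1.321, -0.067], TCP at [169.241, -523.304, 205.446] pointing down, gripper open.
Joint ranges: [-3.03, 3.03], [-0.79, 2.21], [0.23, 2.52], [-1.04, 4.18], [0, 3.07], [-2.55, 2.55]. Speed limits (rad/s): [2.22, 2.22, 2.57, 3.14, 3.14, 3.14].

### API

Orientations are given as [roll, pitch, yaw] about the fixed x, y, z axes, in that order (R = Rz(yaw) Ry(pitch) Rx(roll)).
In Python, from cell import read_state, camera, camera_info, sign_off, grip_depth gives the robot as it stands.
- The arm moves only by the tool drive_tool, never from a script. Its argument "motion" is one flat list of numbers, 4 for each row, row after row: the shift along the tool's x, y, z in mm, then the turn about the tool's z in rad. A call has 1 to 8 rows; each row shifts and turns the pose as measured when the row begins, along the tool's axes as they then stand; what a row does not reach is not made up. A row lasts 1/12 s, in which the tool goes at most 41.7 mm and 7.16 degrees, less where a joint would pass 70% of its speed; a pose out of reach is approached as far as the arm can. A call is refused whole if a number of a shift passes 41.7 or a number of a turn 0.125, either way. A call with a gripper value outside its range is refused whole. "jaw" is the closure, from 0 (fully open) to 1 (shut), set as the call begins (left out, the last holds). The fingers move at their own pace and stop on an object; "grip_force" is the grip in N (left out, the last holds). Time passes only in rows, so rows that do not move let the fingers close. It gives the time, the measured TCP pose, the force and the opening at its end, in the units of the state.
- read_state(): the state, without advancing time (a new reading comes with each control period).
- camera(name): name is "scene" or "top" or "wrist"; returns the picture (480x640x3 uint8, red, green, blue); there is no depth.
- camera_info(name): a dict with "fovy" (degrees; the focal length in pixels is half the picture's height over the tangent of half this angle, whatever the lens; pixels are square), "cx", "cy" (the principal point, pixels), "camera_from_world" (4x4, takes a point from world to camera coordinates). Camera axes: x right, y up, looking along -z (the intrinsics and any distortion apply to the point x, -y, -z); pixel columns grow to the right and rows downward; lengths in mm; the calibration is good to about 2 mm. A picture is of the moment at which its call begins: read the wrist's pose just before it. camera_info takes no time and is no camera call; for the wrist camera it gives the pose at the moment of the call.
- sign_off(): hands the job in, once; it reports no verdict.
The state is a dict: "clock": time; "joints": joint angles; "qd": joint speeds; "effort": joint torques, N m; "eef_pos": TCP position; "eef_rot": TCP orientation; "wrist_force": force on the tool from outside, world axes, zero at the start; "moment": the same for the moment, N m; "finger_gap": finger opening in mm.
Only numpy, scipy, OpenCV 4.12 (cv2) and the standard library are available. Lean on these libraries where they do the work, as an engineer would, in place of code of your own. Each camera call takes 0.05 s, during which the arm holds its last target. There are 200 camera calls.

### The job

Fit the steel grinding cup with the three lugs on the collar of the sample mill: lugs into the openings, push it down against the sprung coupling, twist it clockwise (seen from above) to the stop and let it rise until its lugs sit in their notches. Once it is locked and you have let go of it, press the mill's round start button right in and let it come out again. Do not use the spare cup that has no lugs, and leave everything else on the bench where it stands.

Things in the scene. Friction and masses are not known exactly. Their poses are not given: they have to be found in the camera images.
- cup: The grinding cup to be fitted, standing upright. Black ribbed blade head below (80 mm diameter, bottom to 34 mm up), plain round steel cup above: 56 mm diameter from 48 to 128 mm above the bottom, flat top at 132 mm; grip it there at any yaw. Three lugs stick out of the head at its very bottom. Origin on the axis at the bottom, z up. 0.32 to 0.48 kg.
- cup_lug (a point): Middle of one lug, on the cup's +x axis: 46 mm from the axis, 4 mm above the cup's bottom. The other two are at 120 and 240 degrees from it. Each black lug is 14 mm wide, 8 mm high (0 to 8 mm above the bottom) and reaches 52 mm from the axis, so from above three tabs 12 mm long show.
- drive: Drive unit of the sample mill, fixed: white housing 250 mm long (x), 160 mm wide (y), 85 mm high, with a lower control deck (62 mm high) at its -x end, which faces the robot. Origin at bench level under the axis of the bayonet collar, z up. The collar is a round aluminium ring on the housing, 126 mm outside diameter, 85 to 117 mm above the bench. A small rotary speed knob on the deck is not used.
- slot0 (a point): Entry opening in the collar's lip, in the drive's +x direction, 46 mm from the collar's axis, at the lip's top (115 mm high); two more at 120 and 240 degrees. Each is 22 mm wide; the lugs go in from above when cup yaw = drive yaw modulo 120 degrees. The lip is 10 mm thick, its inner radius 42.5 mm; the wall outside the lugs has 56 mm inner radius.
- seat (a point): Point on the collar's axis, 102 mm above the bench, where the cup's origin lies when locked. With the cup only set in the slots its origin is about 106 mm above the bench; pushed fully down, 94 mm. Locked, cup yaw = drive yaw - 40 degrees, modulo 120 degrees, with about 4 degrees of play either way.
- notch0 (a point): Where the middle of a lug lies when home in the notch 40 degrees clockwise (from above) of slot0: 46 mm from the collar's axis, 106 mm high. A notch is 20 mm wide, cut 5 mm up into the lip's underside, with a solid stop right behind it; between slot and notch the lip is full thickness. Turning anticlockwise from a slot is blocked.
- notch1 (a point): The same for the notch 120 degrees (anticlockwise from above) on from notch0.
- notch2 (a point): The same for the notch 240 degrees on from notch0.
- coupling (a joint): Sprung steel disc, 60 mm wide, in the middle of the collar, on which the cup's bottom rests. Metres: 0 = up (disc top 107 mm above the bench), 0.013 = end stop, down. Spring 3.3 N at 0 plus 1.1 N per mm (17.6 N at the stop). A cup just set on it leaves it at 0 to 0.0015. Lugs pass under the lip only at 0.010 or more; locked it reads 0.005 and the spring holds the lugs up in the notches.
- start_top (a point): Middle of the top of the start button: round, grey, 32 mm diameter in a black ring of 48 mm, on the control deck, 84 mm above the bench; in the drive frame x -130 mm, y +38 mm. It is pressed straight down. The locked cup (56 mm thick, 234 mm high) stands 135 mm away from it: mind the gripper's body.
- start (a joint): Travel of the start button in m: 0 = out, 0.006 = right in (takes about 5 N); it springs back.
- spare: Bystander: a spare cup of the same size and look, but standing on a plain black lid without lugs. Origin at its bottom. It and the grinding cup may change places.
- beaker: Bystander: glass beaker, 72 mm wide, 95 mm high. Origin at its bottom.
- petri: Bystander: clear flat dish, 94 mm wide, 16 mm high. Origin at its bottom.
- marker: Bystander: green pen with a white cap, 135 mm long, 16 mm thick, lying down. Origin under its middle.
- reagent: Bystander: brown glass bottle, 72 mm wide, 150 mm high. Origin at its bottom.
- washbottle: Bystander: white wash bottle, 68 mm wide, 180 mm high. Origin at its bottom.
Things that resemble listed ones, but are neither listed nor needed, are in the scene too. What is shaped like the cup but purple or yellow is not meant.

How it is judged (in metres and radians):
On the way, in this order (a step that is already met when the one before it is completed fails the run):
1. the cup is pushed down in the collar against the sprung coupling (value of joint coupling above 0.009 m and horizontal distance between cup and seat below 0.006 m), for 0.05 s.
2. the cup is locked, its lugs up in the notches, and let go (z of cup in the frame of seat between -0.0025 and 0.0025 m and horizontal distance between cup and seat below 0.005 m and angle between cup's own z axis and vertical below 0.06 rad and (distance between cup_lug and notch0 below 0.007 m or distance between cup_lug and notch1 below 0.007 m or distance between cup_lug and notch2 below 0.007 m) and contact force between the fingers and cup below 0.3 N), for 0.2 s.
3. the start button is pressed right in with the cup locked (z of cup in the frame of seat between -0.0025 and 0.0025 m and horizontal distance between cup and seat below 0.005 m and angle between cup's own z axis and vertical below 0.06 rad and (distance between cup_lug and notch0 below 0.007 m or distance between cup_lug and notch1 below 0.007 m or distance between cup_lug and notch2 below 0.007 m) and value of joint start above 0.0045 m), for 0.05 s.
At the end, for the whole second after the job is handed in: The grinding cup stands locked in the collar: its origin within 5 mm of the collar's axis and 2.5 mm of the locked height, its lugs within 7 mm of the notches, upright within 0.06 rad, at rest and let go, and the start button, pressed at least 4.5 mm in after the locking, is out again (all of step 2 and value of joint start below 0.002 m and linear speed of cup below 0.01 m/s); the robot touches nothing.
It fails at once if the start button is pressed while the cup is not locked (value of joint start above 0.004 m and not (z of cup in the frame of seat between -0.0025 and 0.0025 m and horizontal distance between cup and seat below 0.005 m and angle between cup's own z axis and vertical below 0.06 rad and (distance between cup_lug and notch0 below 0.007 m or distance between cup_lug and notch1 below 0.007 m or distance between cup_lug and notch2 below 0.007 m))).
It fails at once if a bystander is moved more than 20 mm or tipped over (distance of any of spare, beaker, petri, marker, reagent, washbottle from where it was at the start of the episode above 0.02 m).
It also fails if it takes over 61 s, if anything falls off the work surface, if the arm or the gripper's body presses on something with over 40 N, if the wrist force passes 120 N, or if a joint passes its speed limit or range.

## Working session

There is one attempt and no reset: what is moved stays moved. The work goes in short steps, Python scripts to look and compute and a tool call to move; the robot and the scene stay as the last step left them, time stands still between calls to the robot, and variables do not carry over. Pictures are saved under pics/ and viewed, on a budget of 10 in all, crops included, one or two more only if the job needs it, and the job is handed in when it is done.

Besides the shell and the picture viewer there is one more tool, called as a command line: name --argument value ..., lists and objects as JSON in quotes. drive_tool: Moves the arm, as the interface text tells. Its arguments: {"type":"object","properties":{"motion":{"type":"array","items":{"type":"number"}},"jaw":{"type":"number"},"grip_force":{"type":"number"}},"required":["motion"]}

```bash
mkdir -p pics; ls; cat > h.py <<'E'
import numpy as np, cv2
from cell import *
def snap(n,f):
    i=camera_info(n); im=camera(n); cv2.imwrite('pics/'+f,im[:,:,::-1]); np.save('pics/'+f+'.npy',im); return i,im
def ray(i,u,v):
    f=240/np.tan(np.radians(i['fovy'])/2); M=np.array(i['camera_from_world'])
    R=M[:3,:3]; d=R.T@np.array([(u-i['cx'])/f,-(v-i['cy'])/f,-1]); return -R.T@M[:3,3],d
def onz(i,u,v,z):
    o,d=ray(i,u,v); return o+d*(z-o[2])/d[2]
def proj(i,p):
    f=240/np.tan(np.radians(i['fovy'])/2); M=np.array(i['camera_from_world']); c=M[:3,:3]@np.array(p)+M[:3,3]
    return i['cx']-f*c[0]/c[2], i['cy']+f*c[1]/c[2]
E
python3 - <<'E'
from h import *
for n in('top','scene'):
    i,_=snap(n,n+'1.png'); print(n,i)
print(read_state(),grip_depth)
E
```

```text
pics
top {'fovy': 48.73355706480922, 'cx': 303.07529932843795, 'cy': 243.1148347112807, 'camera_from_world': array([[ 1.65902385e-02, -9.99718273e-01, -1.69746629e-02,
         2.05446227e+01],
       [ 9.93179784e-01,  1.45174551e-02,  1.15685613e-01,
        -5.64558978e+02],
       [-1.15406592e-01, -1.87781439e-02,  9.93140826e-01,
        -1.19702921e+03],
       [ 0.00000000e+00,  0.00000000e+00,  0.00000000e+00,
         1.00000000e+00]])}
scene {'fovy': 52.27954438720045, 'cx': 329.7823217627466, 'cy': 246.82647277953635, 'camera_from_world': array([[-7.71053420e-01,  6.36430191e-01, -2.08143034e-02,
         3.97205416e+02],
       [-4.07443305e-01, -4.67981886e-01,  7.84208459e-01,
         1.50808162e+02],
       [ 4.89353223e-01,  6.13147263e-01,  6.20148254e-01,
        -1.61692918e+03],
       [ 0.00000000e+00,  0.00000000e+00,  0.00000000e+00,
         1.00000000e+00]])}
{'clock': 0.1, 'joints': array([-1.32456841e+00,  3.00403406e-01,  1.52146926e+00,  1.17489271e-05,
        1.32069259e+00, -6.65567423e-02]), 'qd': array([ 0.00097268, -0.00104021, -0.00243983,  0.00019796,  0.00018889,
       -0.0019427 ]), 'effort': array([ 4.39699750e-05, -5.32644546e+01, -3.53284585e+01,  7.09307310e-02,
        2.34470156e-02, -5.96425139e-05]), 'eef_pos': array([ 169.21094598, -523.09996686,  204.97076407]), 'eef_rot': array([-3.14062296e+00, -7.60406495e-05,  3.12781711e-01]), 'wrist_force': array([ 0.320307  ,  0.17701225, -0.27193124]), 'moment': array([-0.00162909,  0.01186752,  0.03511645]), 'finger_gap': 93.76212124554623} 18.8
```

View pics/top1.png

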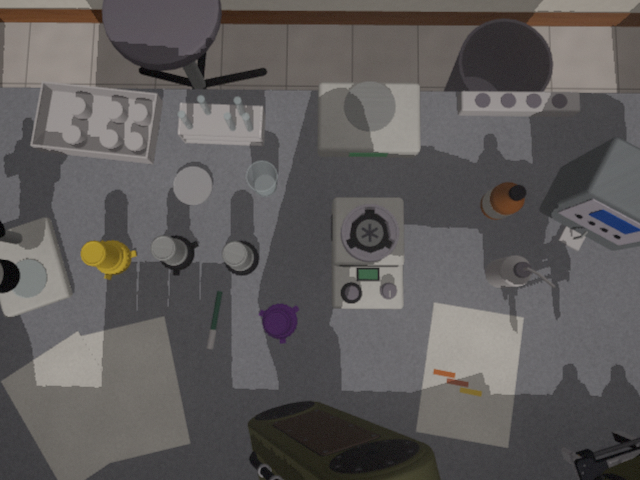

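View pics/scene1.png

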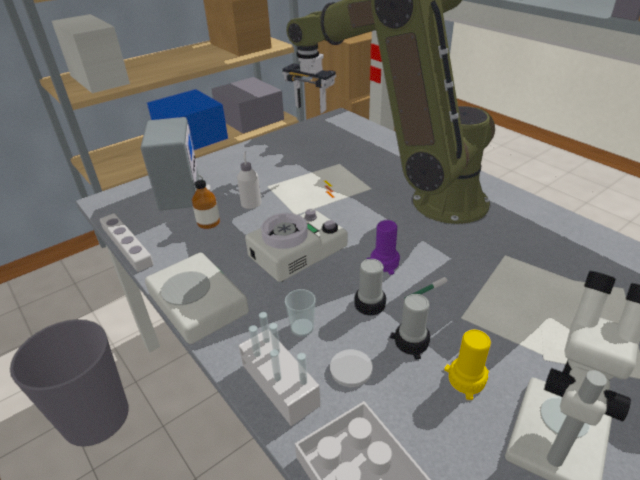

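The top view shows the lugged cup at about (178,252) and the lugless spare at (240,257). The collar is at (368,233), the slots at roughly (370,207), (345,250) and (396,250), and the start button at (351,292).

```bash
python3 - <<'E'
from h import *
i=camera_info('top')
for n,u,v,z in(('cuphead',178,253,34),('cuptop',164,247,132),('spare top',234,251,132),('collar',369,232,117),('btn',351,292,84),('knob',388,290,80),('beaker',262,178,0),('purple',279,321,34),('deck l',333,307,62),('deck r',402,307,62),('purple top',279,320,132),('petri',193,184,8)): print(n,onz(i,u,v,z).round(0))
w=camera_info('wrist'); s=read_state()
M=np.linalg.inv(np.array(w['camera_from_world'])); from scipy.spatial.transform import Rotation as R
T=R.from_euler('xyz',s['eef_rot']).as_matrix()
print('cam in tool',T.T@(M[:3,3]-s['eef_pos']),(T.T@M[:3,:3]).round(3),w['fovy'],w['cx'],w['cy'])
E
```

```text
cuphead [537. 320.  34.]
cuptop [540. 325. 132.]
spare top [534. 175. 132.]
collar [ 581. -114.  117.]
btn [452. -79.  84.]
knob [ 457. -160.   80.]
beaker [725. 132.   0.]
purple [384.  81.  34.]
deck l [418. -40.  62.]
deck r [ 421. -194.   62.]
purple top [389.  75. 132.]
petri [707. 297.   8.]
cam in tool [  83.31072749    1.34918573 -180.08703455] [[ 0.001  0.958  0.286]
 [ 1.    -0.001  0.001]
 [ 0.001  0.286 -0.958]] 61.4906194866642 313.1256612778955 239.22520014833646
```

drive_tool --motion '[0, 0, -18, 0.125, 0, 0, -18, 0.125, 0, 0, -18, 0.063, 27, -30, 0, 0, 27, -30, 0, 0, 27, -30, 0, 0, 27, -30, 0, 0, 27, -30, 0, 0]' --jaw 0

```text
clock: 0.77
eef_pos: [305.9, -372.9, 258.2]
eef_rot: [-3.134, 0.003, -0.026]
wrist_force: [0.7, 0.0, 0.1]
finger_gap: 94.2
```

drive_tool --motion '[27, -30, 0, 0, 27, -30, 0, 0, 27, -30, 0, 0, 27, -30, 0, 0, 27, -30, 0, 0, 27, -30, 0, 0, 27, -30, 0, 0, 27, -30, 0, 0]'

```text
clock: 1.43
eef_pos: [532.2, -127.5, 258.6]
eef_rot: [-3.133, 0.004, -0.027]
wrist_force: [1.4, -0.6, 0.8]
finger_gap: 93.8
```

drive_tool --motion '[0, 0, 0, -0.026, 0, 0, 0, 0]'

```text
clock: 1.6
eef_pos: [535.5, -121.6, 257.1]
eef_rot: [-3.132, 0.006, 0.007]
wrist_force: [-0.3, 0.0, 0.2]
finger_gap: 94.0
```

```bash
python3 - <<'E'
from h import *
s=read_state(); print(s['eef_pos'],s['eef_rot'],abs(s['qd']).max())
i,_=snap('wrist','w1.png'); np.save('pics/w1info.npy',i,allow_pickle=True)
E
```

```text
[ 535.54098415 -121.56573082  257.11731087] [-3.13168741  0.00586737  0.00693676] 0.08226968504163037
```

View pics/w1.png

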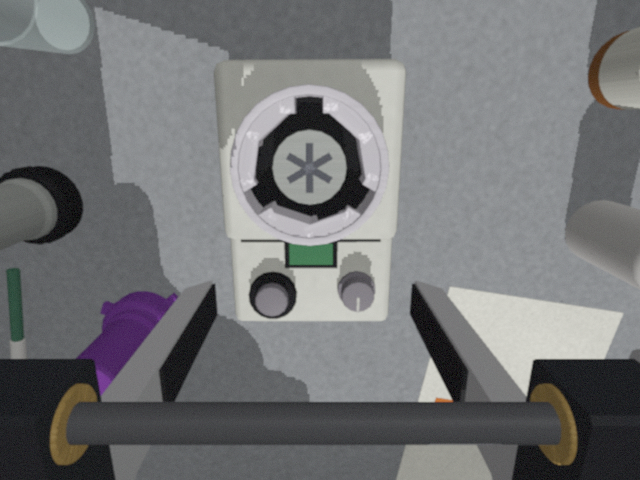

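The wrist view shows the collar with its disc at (309,167), slot0 up at (309,104) and the other slots at about (265,205) and (352,205). The button is at (271,297).

```bash
cat > m1.py <<'E'
from h import *
i=np.load('pics/w1info.npy',allow_pickle=True).item(); im=np.load('pics/w1.png.npy')
g=cv2.cvtColor(im,cv2.COLOR_RGB2GRAY)
dark=(g<70).astype(np.uint8)
n,l,st,c=cv2.connectedComponentsWithStats(dark)
k=[k for k in range(1,n) if st[k,0]>230 and st[k,0]+st[k,2]<390 and st[k,1]+st[k,3]<235 and st[k,4]>1500]
print([(st[j],c[j]) for j in k])
k=max(k,key=lambda j:st[j,4]); m=(l==k).astype(np.uint8)
# disc: hole inside
cs,h=cv2.findContours(m,cv2.RETR_CCOMP,cv2.CHAIN_APPROX_NONE)
inn=max([c for c,q in zip(cs,h[0]) if q[3]>=0],key=cv2.contourArea)
P=np.array([onz(i,*p[0],107)[:2] for p in inn]); (cx,cy),r=cv2.minEnclosingCircle(P.astype(np.float32))
e=cv2.fitEllipse(P.astype(np.float32)); print('disc',cx,cy,r,e)
C=np.array(e[0])
vs,us=np.nonzero(m); Q=np.array([onz(i,u,v,115)[:2] for u,v in zip(us,vs)])
# outer dark rim by angle
d=Q-C; rr=np.hypot(*d.T); a=np.degrees(np.arctan2(d[:,1],d[:,0]))
for rlo,rhi in((44,47),(47,51)):
    s=(rr>rlo)&(rr<rhi); aa=np.sort(a[s]%360)
    hh=np.histogram(aa,bins=np.arange(0,361,5))[0]; print(hh)
    z=np.exp(1j*np.radians(3*aa)).mean(); print('yaw mod120',np.degrees(np.angle(z))/3,abs(z))
    for k in range(3):
        q=((aa-120*k+180)%360)-180; q=q[abs(q)<40]; print(k,q.min(),q.max(),q.mean(),len(q))
# outer edge of collar (z=117), bright vs housing is hard: print housing edges
g0=onz(i,271,297,84); print('btn',g0)
b=(cv2.cvtColor(im,cv2.COLOR_RGB2HSV)); green=((b[...,0]>40)&(b[...,0]<90)&(b[...,1]>90)).astype(np.uint8); green[:,:200]=0
cc=max(cv2.findContours(green,0,2)[0],key=cv2.contourArea); R=cv2.minAreaRect(np.array([onz(i,*p[0],62)[:2] for p in cc],np.float32)); print('lcd',R)
# black ring of button
sub=np.zeros_like(dark); sub[255:330,240:305]=dark[255:330,240:305]
cc=max(cv2.findContours(sub,0,cv2.CHAIN_APPROX_NONE)[0],key=cv2.contourArea)
print('ring',cv2.fitEllipse(np.array([onz(i,*p[0],70)[:2] for p in cc],np.float32)))
E
python3 m1.py
```

```text
[(array([ 251,   97,  118,  122, 4938], dtype=int32), array([309.92142568, 161.30558931]))]
disc 580.20263671875 -117.63701629638672 31.35877799987793 ((580.2938842773438, -117.50785827636719), (61.4920539855957, 61.656524658203125), 62.70232009887695)
[24 21  8  0  0  0  0  0  0  0  0  0  0  0  0  0  0  0  0  0  0  8 18 18
 18 17  1  0  0  0  0  0  0  0  0  0  0  0  0  0  0  0  0  0  0  3 18 18
 17 19 13  0  0  0  0  0  0  0  0  0  0  0  0  0  0  0  0  0  1  9 22 20]
yaw mod120 0.008998439071753758 0.9337604224221118
0 -19.068123934333244 11.877623032613315 -0.2563451719183339 105
1 -12.099719297903988 10.125331327914466 -1.1319193111342964 80
2 -10.748101995777432 13.852547522297925 1.359723635390185 88
[34 32  9  0  0  0  0  0  0  0  0  0  0  0  0  0  0  0  0  0  0  5 14 13
 11  8  0  0  0  0  0  0  0  0  0  0  0  0  0  0  0  0  0  0  0  2 15 19
 19 20 13  0  0  0  0  0  0  0  0  0  0  0  0  0  0  0  0  0  0  6 33 27]
yaw mod120 0.35713013654883713 0.9408325473034506
0 -10.923091358907413 11.51211984779988 0.2868869811933405 141
1 -11.759835686773158 9.12575714338729 -2.152761644648778 51
2 -10.19812439049187 12.836015852540811 1.9332160335762638 88
btn [454.50706249 -81.22411997  84.        ]
lcd ((490.2228698730469, -118.7686996459961), (21.832496643066406, 43.319419860839844), 0.6279954314231873)
ring ((449.1845397949219, -80.70132446289062), (41.745750427246094, 47.583885192871094), 77.44824981689453)
```

drive_tool --motion '[-7, -40, 0, 0, -7, -40, 0, 0, -7, -40, 0, 0, -7, -40, 0, 0, -7, -40, 0, 0, -7, -40, 0, 0, -7, -40, 0, 0, -7, -40, 0, 0]'

```text
clock: 2.32
eef_pos: [476.0, 195.4, 259.6]
eef_rot: [-3.133, 0.008, -0.024]
wrist_force: [0.7, -0.5, -0.2]
finger_gap: 93.9
```

drive_tool --motion '[-8, -40, 0, 0, -8, -40, 0, 0, -8, -38, 0, 0, 0, 0, 0, 0, 0, 0, 0, 0]'

```text
clock: 2.73
eef_pos: [451.9, 319.6, 261.2]
eef_rot: [-3.132, 0.008, -0.029]
wrist_force: [0.5, 0.2, 0.4]
finger_gap: 93.8
```

```bash
python3 - <<'E'
from h import *
s=read_state(); print(s['eef_pos'],s['eef_rot'],abs(s['qd']).max())
i,_=snap('wrist','w2.png'); np.save('pics/w2info.npy',i,allow_pickle=True)
E
```

```text
[451.90476191 319.59023012 261.22201598] [-3.13213123  0.00751904 -0.02901482] 0.039053422976018715
```

View pics/w2.png

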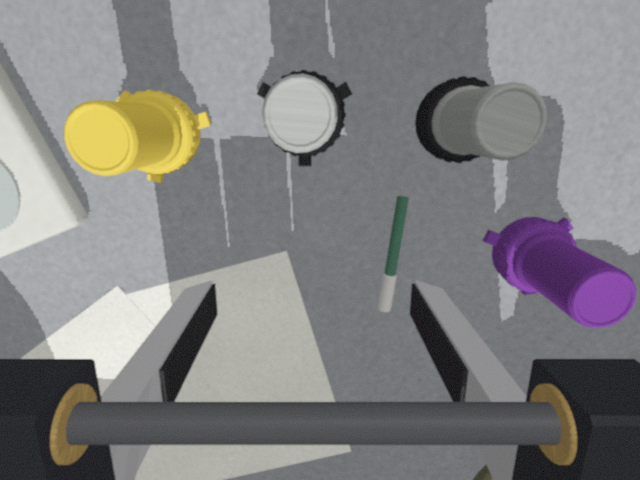

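The lugged cup's top is at (301,112) and its lugs are at about (263,88), (346,90) and (305,160). The spare is at (490,118).

```bash
python3 - <<'E'
from h import *
i=np.load('pics/w2info.npy',allow_pickle=True).item(); im=np.load('pics/w2.png.npy')
g=cv2.cvtColor(im,cv2.COLOR_RGB2GRAY); d=np.zeros_like(g); d[50:190,240:370]=(g<55)[50:190,240:370]
n,l,st,c=cv2.connectedComponentsWithStats(d); k=1+st[1:,4].argmax(); print(st[k])
vs,us=np.nonzero(l==k); Q=np.array([onz(i,u,v,8)[:2] for u,v in zip(us,vs)])
C=np.array([537,320.])
for _ in range(6):
    D=Q-C; r=np.hypot(*D.T); a=np.arctan2(D[:,1],D[:,0])
    s=(r>45)&(r<53)
    y=np.angle(np.exp(3j*a[s]).mean())/3
    T=[]
    for kk in range(3):
        w=s&(abs(np.angle(np.exp(1j*(a-y-kk*2*np.pi/3))))<.4); T.append(Q[w].mean(0))
    T=np.array(T); C=T.mean(0)   # equal radii symmetric tabs
print('centre',C,'yaw',np.degrees(y)%120,'radii',np.hypot(*(T-C).T), [np.degrees(np.arctan2(*(t-C)[::-1]))%120 for t in T])
# flat top
h=((g>140)).astype(np.uint8); h[:60]=0;h[165:]=0;h[:,:255]=0;h[:,350:]=0
cc=max(cv2.findContours(h,0,cv2.CHAIN_APPROX_NONE)[0],key=cv2.contourArea)
print('top',cv2.fitEllipse(np.array([onz(i,*p[0],132)[:2] for p in cc],np.float32)))
E
```

```text
[291  71  60  94 829]
centre [nan nan] yaw nan radii [nan nan nan] [np.float64(nan), np.float64(nan), np.float64(nan)]
top ((541.0758056640625, 331.7255554199219), (54.23667907714844, 67.65901947021484), 125.5888900756836)<stdin>:13: RuntimeWarning: Mean of empty slice.
  ret = um.true_divide(
<stdin>:10: RuntimeWarning: Mean of empty slice.
  ret = ret.dtype.type(ret / rcount)
```

```bash
cat > m2.py <<'E'
from h import *
i=np.load('pics/w2info.npy',allow_pickle=True).item(); im=np.load('pics/w2.png.npy')
g=cv2.cvtColor(im,cv2.COLOR_RGB2GRAY)
def tab(u,v):
    out=[]
    q=g[v-9:v+10,u-9:u+10]<60; vs,us=np.nonzero(q); return np.array([onz(i,a+u-9,b+v-9,8)[:2] for a,b in zip(us,vs)])
Q=np.vstack([tab(263,88),tab(346,90),tab(305,160)])
C=onz(i,304,115,20)[:2]; y0=np.pi/3
for _ in range(15):
    D=Q-C; r=np.hypot(*D.T); a=np.arctan2(D[:,1],D[:,0]); s=(r>44)&(r<55); T=[]
    y=np.angle(np.exp(3j*a[s]).mean())/3
    for k in range(3):
        w=s&(abs(np.angle(np.exp(1j*(a-y-k*2*np.pi/3))))<.3); T.append(Q[w].mean(0))
    T=np.array(T)
    # circumcentre
    A=2*(T[1:]-T[0]); b=(T[1:]**2).sum(1)-(T[0]**2).sum(); C=np.linalg.solve(A,b)
    # second estimate: the tab axes meet at the centre
print('centre',C,'mean',T.mean(0),'yaw',np.degrees(y)%120,'r',np.hypot(*(T-C).T),[np.degrees(np.arctan2(*(t-C)[::-1]))%120 for t in T],s.sum())
e=cv2.Canny(g,60,150); cir=cv2.HoughCircles(cv2.GaussianBlur(g,(3,3),0),cv2.HOUGH_GRADIENT,1,30,param1=120,param2=20,minRadius=32,maxRadius=44)
for x in cir[0]:
    if abs(x[0]-302)<20 and abs(x[1]-113)<20: p=onz(i,x[0],x[1],130); print('top',x,p,onz(i,x[0]+x[2],x[1],130)-p)
p=np.hypot(*(onz(i,301,112,130)-onz(i,338,112,130))[:2]); print(p)
E
python3 m2.py
```

```text
centre [538.49909901 327.60120259] mean [538.488975   327.57999471] yaw 58.230418630722674 r [47.47975622 47.47975622 47.47975622] [np.float64(58.22041414444548), np.float64(58.27851755877754), np.float64(58.180840405697424)] 273
top [302.5 111.5  41.2] [539.98922499 325.03068653 130.        ] [ -0.86077173 -30.22585548   0.        ]
27.16964633611202
```

drive_tool --motion '[29, -3.3, 0, 0, 29, -3.3, 0, 0, 29, -3.3, 0, 0, 0, 0, 40, 0, 0, 0, 40, 0, 0, 0, 0, 0, 0, 0, 0, 0]'

```text
clock: 3.37
eef_pos: [549.4, 314.8, 184.1]
eef_rot: [-3.128, -0.001, -0.046]
wrist_force: [0.1, -0.6, 2.1]
finger_gap: 93.8
```

drive_tool --motion '[-11, -11.7, 0, 0, 0, 0, 0, 0, 0, 0, 0, 0]'

```text
clock: 3.62
eef_pos: [539.4, 325.6, 189.5]
eef_rot: [-3.127, -0.004, -0.05]
wrist_force: [-0.4, -0.9, 0.5]
finger_gap: 94.4
```

drive_tool --motion '[0, -1, 28, 0, 0, 0, 28, 0, 0, 0, 28, 0, 0, 0, 20, 0, 0, 0, 0, 0, 0, 0, 0, 0]'

```text
clock: 4.12
eef_pos: [543.5, 331.3, 95.3]
eef_rot: [-3.117, -0.02, -0.047]
wrist_force: [0.6, 1.3, 0.6]
finger_gap: 94.3
```

drive_tool --motion '[-2.2, 2.2, 5, 0, -2.2, 2.2, 5, 0, 0, 0, 0, 0, 0, 0, 0, 0]'

```text
clock: 4.45
eef_pos: [540.6, 328.0, 90.6]
eef_rot: [-3.113, -0.027, -0.047]
wrist_force: [0.1, 0.1, 0.3]
finger_gap: 93.9
```

drive_tool --motion '[0, 0, 0, 0, 0, 0, 0, 0, 0, 0, 0, 0, 0, 0, 0, 0]'

```text
clock: 4.78
eef_pos: [541.3, 328.3, 92.7]
eef_rot: [-3.112, -0.029, -0.047]
wrist_force: [0.4, 1.0, 0.1]
finger_gap: 93.7
```

drive_tool --motion '[0, 0, -30, 0, 0, 0, -30, 0, 0, 0, 0, 0]'

```text
clock: 5.03
eef_pos: [538.7, 326.2, 153.2]
eef_rot: [-3.114, -0.026, -0.047]
wrist_force: [0.1, -0.3, 0.3]
finger_gap: 93.8
```

drive_tool --motion '[0, 0, -15, 0, 0, 0, -15, 0, 0, 0, -15, 0, 0, 0, 0, 0]'

```text
clock: 5.37
eef_pos: [537.6, 325.1, 200.5]
eef_rot: [-3.113, -0.027, -0.047]
wrist_force: [-0.2, 0.4, 0.8]
finger_gap: 94.2
```

drive_tool --motion '[-40, 0, 0, 0, -40, 0, 0, 0, -40, 0, 0, 0, 0, 0, 0, 0]'

```text
clock: 5.7
eef_pos: [413.7, 329.3, 190.9]
eef_rot: [-3.116, -0.023, -0.05]
wrist_force: [0.9, 0.8, 1.2]
finger_gap: 93.8
```

drive_tool --motion '[20, 0, 0, 0, 20, 0, 0, 0, 20, 0, 0, 0, 20, 0, 0, 0, 20, 0, 0, 0, 0, 0, 0, 0]'

```text
clock: 6.2
eef_pos: [514.3, 324.8, 188.3]
eef_rot: [-3.118, -0.02, -0.045]
wrist_force: [0.2, 0.3, 0.0]
finger_gap: 94.2
```

drive_tool --motion '[0, 0, -41, 0, 0, 0, -41, 0, 0, 0, -41, 0]'

```text
clock: 6.45
eef_pos: [510.0, 320.3, 301.3]
eef_rot: [-3.129, -0.002, -0.046]
wrist_force: [0.4, 0.1, -0.3]
finger_gap: 94.2
```

drive_tool --motion '[0, 0, 10, 0, 0, 0, 10, 0, 0, 0, 10, 0, 0, 0, 10, 0, 0, 0, 10, 0, 0, 0, 10, 0, 0, 0, 10, 0, 0, 0, 10, 0]'

```text
clock: 7.12
eef_pos: [510.5, 322.6, 219.2]
eef_rot: [-3.125, -0.008, -0.046]
wrist_force: [-0.2, 0.1, -0.1]
finger_gap: 94.0
```

drive_tool --motion '[6, 0, -41, 0, 6, 0, -41, 0, 6, 0, -41, 0]'

```text
clock: 7.37
eef_pos: [524.3, 318.6, 328.6]
eef_rot: [-3.138, 0.015, -0.045]
wrist_force: [0.2, 0.3, 0.3]
finger_gap: 94.2
```

drive_tool --motion '[1, 0, 15, 0, 1, 0, 15, 0, 1, 0, 15, 0, 1, 0, 15, 0, 1, 0, 15, 0, 1, 0, 15, 0, 1, 0, 15, 0, 1, 0, 15, 0]'

```text
clock: 8.03
eef_pos: [536.5, 320.8, 211.3]
eef_rot: [-3.129, -0.001, -0.046]
wrist_force: [0.9, 0.2, -0.4]
finger_gap: 93.9
```

drive_tool --motion '[1, -3, -41, 0, 1, -3, -41, 0, 1, -3, -41, 0]'

```text
clock: 8.28
eef_pos: [537.0, 326.4, 319.2]
eef_rot: [3.14, 0.023, -0.046]
wrist_force: [0.4, -0.4, -0.8]
finger_gap: 94.0
```

drive_tool --motion '[0, 0, 13, 0, 0, 0, 13, 0, 0, 0, 13, 0, 0, 0, 13, 0, 0, 0, 13, 0, 0, 0, 13, 0, 0, 0, 13, 0, 0, 0, 13, 0]'

```text
clock: 8.95
eef_pos: [537.1, 328.0, 213.1]
eef_rot: [-3.137, 0.013, -0.046]
wrist_force: [-0.1, 0.2, -0.1]
finger_gap: 94.2
```

drive_tool --motion '[0, 0, 12, 0, 0, 0, 12, 0, 0, 0, 12, 0, 0, 0, 12, 0]'

```text
clock: 9.28
eef_pos: [533.9, 326.8, 154.9]
eef_rot: [-3.141, 0.02, -0.046]
wrist_force: [0.5, 0.2, -0.3]
finger_gap: 94.2
```

drive_tool --motion '[0, 0, 12, 0, 0, 0, 12, 0, 0, 0, 12, 0, 0, 0, 12, 0]'

```text
clock: 9.62
eef_pos: [529.8, 325.2, 97.3]
eef_rot: [3.138, 0.026, -0.047]
wrist_force: [0.3, 0.0, -0.0]
finger_gap: 94.1
```

drive_tool --motion '[4.5, -1, 6, 0, 4.5, -1, 6, 0, 0, 0, 0, 0]'

```text
clock: 9.87
eef_pos: [536.8, 325.4, 78.1]
eef_rot: [3.134, 0.033, -0.047]
wrist_force: [-0.8, 1.0, 0.0]
finger_gap: 94.2
```

drive_tool --motion '[2, -1.5, -5, 0, 0, 0, 0, 0]'

```text
clock: 10.03
eef_pos: [539.4, 326.9, 83.1]
eef_rot: [3.134, 0.033, -0.047]
wrist_force: [-0.6, 0.4, 1.4]
finger_gap: 94.2
```

drive_tool --motion '[0, 0, -30, 0, 0, 0, -30, 0, 0, 0, -30, 0, 0, 0, 0, 0]'

```text
clock: 10.37
eef_pos: [542.6, 327.5, 178.0]
eef_rot: [3.134, 0.033, -0.047]
wrist_force: [0.0, 0.8, 1.0]
finger_gap: 94.0
```

drive_tool --motion '[0, 0, 28, 0, 0, 0, 28, 0, 0, 0, 28, 0, 0, 0, 0, 0, 0, 0, 0, 0]'

```text
clock: 10.78
eef_pos: [543.1, 328.9, 99.9]
eef_rot: [-3.141, 0.02, -0.047]
wrist_force: [-0.1, -0.2, 0.8]
finger_gap: 93.5
```

drive_tool --motion '[0, 0, -30, 0, 0, 0, -30, 0, 0, 0, -30, 0, 0, 0, 0, 0]'

```text
clock: 11.12
eef_pos: [545.2, 328.9, 198.6]
eef_rot: [-3.141, 0.018, -0.047]
wrist_force: [-0.2, 1.5, 1.5]
finger_gap: 94.0
```

drive_tool --motion '[-1, 0, 32, 0, -1, 0, 32, 0, -1, 0, 32, 0, 0, 0, 0, 0, 0, 0, 0, 0]'

```text
clock: 11.53
eef_pos: [545.3, 331.8, 114.5]
eef_rot: [-3.13, 0.0, -0.047]
wrist_force: [0.4, 0.3, 1.1]
finger_gap: 94.0
```

drive_tool --motion '[-3, 2.5, 15, 0, -3, 2.5, 15, 0, 0, 0, 0, 0]'

```text
clock: 11.78
eef_pos: [541.7, 328.7, 91.7]
eef_rot: [-3.126, -0.007, -0.046]
wrist_force: [-0.5, -0.4, -0.1]
finger_gap: 94.2
```

drive_tool --motion '[-2.5, 1.5, 2, 0, 0, 0, 0, 0]'

```text
clock: 11.95
eef_pos: [540.6, 328.1, 94.1]
eef_rot: [-3.123, -0.011, -0.047]
wrist_force: [-0.7, 0.1, 0.2]
finger_gap: 94.2
```

drive_tool --motion '[0, 0, 0, 0, 0, 0, 0, 0, 0, 0, 0, 0, 0, 0, 0, 0, 0, 0, 0, 0]' --jaw 1 --grip_force 45

```text
clock: 12.37
eef_pos: [542.6, 329.1, 99.5]
eef_rot: [-3.12, -0.017, -0.047]
wrist_force: [0.1, 0.3, 0.3]
finger_gap: 64.0
```

drive_tool --motion '[-1, 0.5, 4, 0, -0.5, 0, 2, 0, 0, 0, 1, 0]'

```text
clock: 12.62
eef_pos: [542.2, 328.8, 95.4]
eef_rot: [-3.12, -0.02, -0.046]
wrist_force: [-5.2, -1.3, 13.4]
finger_gap: 55.7
```

drive_tool --motion '[0, 0, -20, 0, 0, 0, -35, 0, 0, 0, -41, 0, 0, 0, -41, 0]'

```text
clock: 12.95
eef_pos: [535.1, 323.6, 223.5]
eef_rot: [-3.132, -0.001, -0.046]
wrist_force: [1.2, 1.1, -1.8]
finger_gap: 55.4
```

drive_tool --motion '[0, 0, -35, 0, 0, 10, -35, 0, 5, 30, -10, 0, 6, 40, 0, 0, 6, 40, 0, 0, 6, 40, 0, 0, 6, 40, 0, 0, 6, 40, 0, 0]'

```text
clock: 13.62
eef_pos: [557.8, 80.1, 307.7]
eef_rot: [-3.128, -0.004, -0.035]
wrist_force: [0.4, 0.4, -3.3]
finger_gap: 55.6
```

drive_tool --motion '[6, 40, 0, -0.05, 6, 40, 0, -0.05, 6, 40, 0, -0.05, 6, 40, 0, -0.05, 0, 20, 0, -0.12, 0, 0, 0, -0.12, 0, 0, 0, -0.12]'

```text
clock: 14.2
eef_pos: [589.2, -113.5, 297.7]
eef_rot: [-3.126, -0.001, 0.536]
wrist_force: [0.0, 0.6, -4.3]
finger_gap: 55.5
```

drive_tool --motion '[0, 0, 0, -0.115, 0, 0, 0, -0.115, 0, 0, 0, -0.115, 0, 0, 0, -0.11, 0, 0, 0, 0, 0, 0, 0, 0]'

```text
clock: 14.7
eef_pos: [587.8, -115.1, 290.4]
eef_rot: [-3.117, -0.005, 1.015]
wrist_force: [0.2, -0.3, -3.0]
finger_gap: 55.8
```

```bash
python3 - <<'E'
from h import *
s=read_state(); print(s['eef_pos'],s['eef_rot'],abs(s['qd']).max())
ims=[]
for n in('scene','top','wrist'):
    i,im=snap(n,n+'3.png'); np.save(f'pics/{n}3info.npy',i,allow_pickle=True)
    u,v=map(int,proj(i,[581,-118,170]) if n!='wrist' else (320,240)); print(n,u,v)
    if n=='wrist': c=cv2.resize(im,(400,300))
    else:
        c=im[max(v-65,0):max(v-65,0)+120,u-80:u+80]; c=cv2.resize(c,(400,300),interpolation=cv2.INTER_CUBIC)
    ims.append(c)
o=np.hstack(ims[:2]); o=np.vstack([o,np.hstack([ims[2],np.zeros_like(ims[2])])])
cv2.imwrite('pics/m3.png',o[:,:,::-1])
E
```

```text
[ 587.79888899 -115.12062005  290.38612162] [-3.11699405 -0.00489683  1.0149493 ] 0.034553652504403516
scene 281 208
top 373 228
wrist 320 240
```

View pics/m3.png

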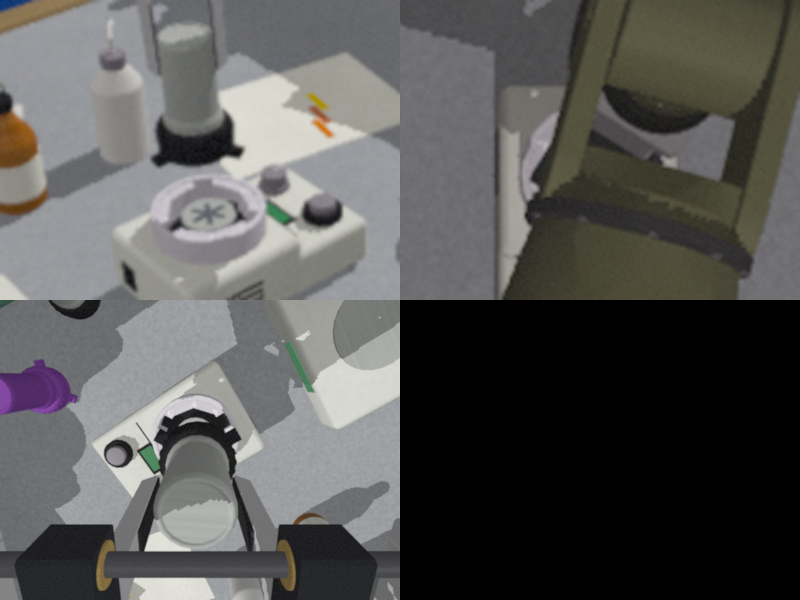

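The mosaic shows the cup held upright over the collar in the scene view. The top view is blocked by the arm. The wrist view shows the head, with lugs near mosaic pixels (163,437) and (235,437). I need a closer crop of it.

```bash
python3 - <<'E'
from h import *
im=np.load('pics/wrist3.png.npy'); cv2.imwrite('pics/w3c.png',cv2.resize(im[130:280,220:420],(800,600),interpolation=cv2.INTER_CUBIC)[:,:,::-1])
E
```

```text
(no output)
```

View pics/w3c.png

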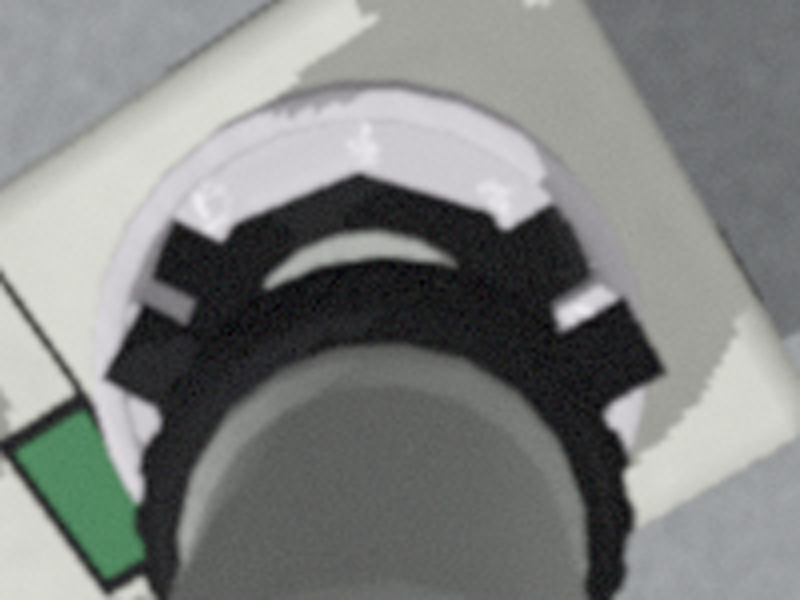

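The crop shows the lug outer edges at crop (107,376)–(145,308) and (663,370)–(622,300). The slots' inner corners are near (220,240) and (505,230).

```bash
cat > m3.py <<'E'
from h import *
i=np.load('pics/wrist3info.npy',allow_pickle=True).item(); im=np.load('pics/wrist3.png.npy')
P=lambda u,v,z: onz(i,220+(u-1.5)/4,130+(v-1.5)/4,z)[:2]
for z in(199,203):
    L=(P(107,376,z)+P(145,308,z))/2; R=(P(663,370,z)+P(622,300,z))/2
    d=R-L; c=np.hypot(*d); n=np.array([-d[1],d[0]])/c   # toward camera-up side?
    m=(L+R)/2; up=P(380,100,z)-m
    if n@up<0:n=-n
    C=m-n*c/2/np.tan(np.pi/3); print(z,'chord(90.07)',c,'cup',C,'w',np.hypot(*(P(107,376,z)-P(145,308,z))),np.hypot(*(P(663,370,z)-P(622,300,z))),'bis yaw',(np.degrees(np.arctan2(n[1],n[0]))-60)%120)
a,b=P(220,240,115),P(505,230,115); d=b-a; n=np.array([-d[1],d[0]])/np.hypot(*d); n=n if n@up>0 else -n
print('slot inner corners chord',np.hypot(*d),'bis yaw',(np.degrees(np.arctan2(n[1],n[0]))-60)%120, np.hypot(*(a-[581,-118])),np.hypot(*(b-[581,-118])))
# collar outer ring: fit circle on top-left..top arc at z=117
A=np.array([P(*p,117) for p in((97,300),(120,235),(180,165),(265,105),(370,83),(470,103),(545,150))]) 
M=np.c_[2*A,np.ones(len(A))]; x=np.linalg.lstsq(M,(A**2).sum(1),rcond=None)[0]; print('ring',x[:2],np.sqrt(x[2]+x[:2]@x[:2]))
from scipy.optimize import least_squares
print('ring r63',least_squares(lambda c:np.hypot(*(A-c).T)-63,[581,-118]).x)
E
python3 m3.py
```

```text
199 chord(90.07) 89.1917614326353 cup [ 585.27781472 -120.17698282] w 14.06120242992962 14.403126406805836 bis yaw 119.32210506187914
203 chord(90.07) 87.88059530577124 cup [ 586.0162198  -119.12644369] w 13.854495307736205 14.191392821077642 bis yaw 119.32210506187913
slot inner corners chord 63.301368235753685 bis yaw 0.44589925287851173 44.77745708782882 43.47935580929776
ring [ 580.89893359 -117.16165832] 62.579177237361314
ring r63 [ 580.78814719 -117.67224023]
```

drive_tool --motion '[-0.5, -3.7, 0, -0.02, 0, 0, 14, 0, 0, 0, 14, 0, 0, 0, 14, 0, 0, 0, 10, 0, 0, 0, 0, 0]'

```text
clock: 15.35
eef_pos: [582.8, -112.0, 238.1]
eef_rot: [-3.12, -0.006, 1.032]
wrist_force: [-0.2, -0.1, -2.9]
finger_gap: 55.2
```

```bash
python3 - <<'E'
from h import *
s=read_state(); print(s['eef_pos'],s['eef_rot'],abs(s['qd']).max())
i,im=snap('wrist','wrist4.png'); np.save('pics/wrist4info.npy',i,allow_pickle=True)
cv2.imwrite('pics/w4c.png',cv2.resize(im[130:280,220:420],(800,600),interpolation=cv2.INTER_CUBIC)[:,:,::-1])
E
```

```text
[ 582.81784011 -112.0054453   238.1094728 ] [-3.12047129 -0.00636442  1.03205189] 0.020621474581557653
```

View pics/w4c.png

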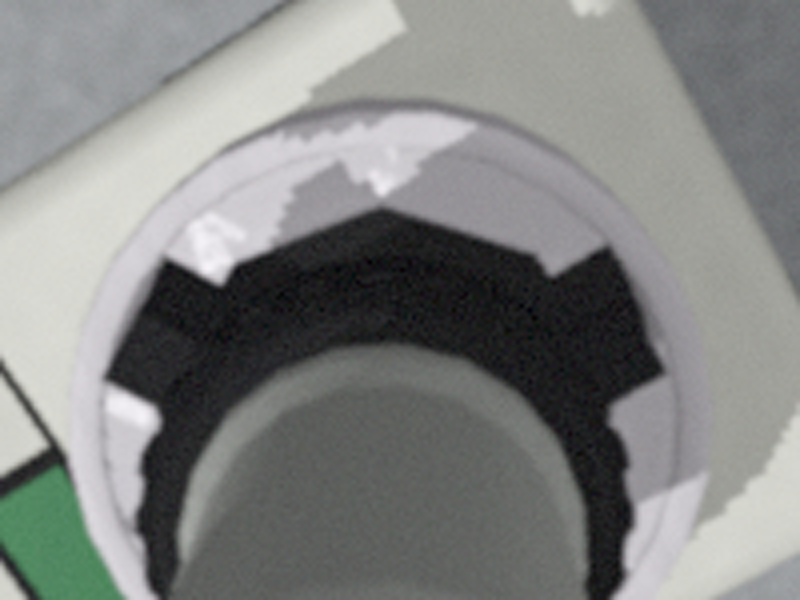

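The crop shows the lugs close above their slots, with the collar's outer rim running (72,400), (385,100), (710,400).

```bash
sed -e 's/wrist3/wrist4/g' -e 's/(199,203)/(143,147,151)/' -e 's/P(220,240,115),P(505,230,115)/P(220,286,115),P(548,275,115)/' -e 's/in((97.*)))\]*)/in((72,400),(100,300),(165,195),(265,125),(385,100),(500,122),(600,185),(675,275),(710,400))])/' m3.py > m4.py; grep -n "in((72" m4.py; python3 m4.py
```

```text
143 chord(90.07) 90.32836257526796 cup [ 580.01377868 -118.11438002] w 14.222832964509568 14.597088872664557 bis yaw 0.2724451630314988
147 chord(90.07) 89.01777205154865 cup [ 580.72011642 -117.04991995] w 14.016471312728259 14.385297074330317 bis yaw 0.2724451630314988
151 chord(90.07) 87.70718152782936 cup [ 581.42645416 -115.98545987] w 13.810109660946942 14.17350527599608 bis yaw 0.2724451630314988
slot inner corners chord 62.54865919851022 bis yaw 1.3729818042929196 44.1296196447055 43.34329523522373
ring [ 584.22891147 -103.93899847] 53.26631238945585
ring r63 [ 581.9055617  -115.34130717]
```

drive_tool --motion '[0, 0.5, 8, 0, 0, 0, 8, 0, 0, 0, 8, 0]'

```text
clock: 15.65
eef_pos: [584.3, -112.2, 217.1]
eef_rot: [-3.127, -0.008, 1.032]
wrist_force: [0.6, -0.3, -3.1]
finger_gap: 55.4
```

drive_tool --motion '[0, 0.2, 5, 0, 0, 0, 5, 0]'

```text
clock: 15.82
eef_pos: [584.3, -112.1, 205.5]
eef_rot: [-3.126, -0.008, 1.032]
wrist_force: [-0.1, 0.1, -3.6]
finger_gap: 55.6
```

drive_tool --motion '[-0.5, -0.9, 4, 0, 0, 0, 3, 0]'

```text
clock: 15.98
eef_pos: [583.4, -112.1, 197.8]
eef_rot: [-3.127, -0.008, 1.032]
wrist_force: [-1.6, -0.9, 4.0]
finger_gap: 55.6
```

drive_tool --motion '[0, 0, 3, 0, 0, 0, 3, 0]'

```text
clock: 16.15
eef_pos: [583.4, -112.0, 193.0]
eef_rot: [-3.128, -0.009, 1.032]
wrist_force: [-4.1, 1.0, 8.8]
finger_gap: 55.8
```

drive_tool --motion '[0, 0, 4, 0, 0, 0, 3, 0]'

```text
clock: 16.32
eef_pos: [583.8, -112.1, 189.0]
eef_rot: [-3.131, -0.01, 1.032]
wrist_force: [-7.1, 0.6, 23.3]
finger_gap: 55.4
```

drive_tool --motion '[0, 0.7, 1, 0.1, 0, 0.7, 1, 0.12]'

```text
clock: 16.48
eef_pos: [585.5, -112.8, 190.5]
eef_rot: [-3.133, -0.01, 0.81]
wrist_force: [-3.8, 1.9, 12.0]
finger_gap: 55.3
```

drive_tool --motion '[-0.3, 0.5, 2.5, 0.12, 0, 0.7, 2, 0.12]'

```text
clock: 16.65
eef_pos: [586.9, -113.6, 189.7]
eef_rot: [-3.134, -0.011, 0.559]
wrist_force: [-6.5, 1.5, 11.9]
finger_gap: 55.3
```

drive_tool --motion '[-0.8, 0.2, 2.5, 0.1, -0.3, 0.5, 2, 0.1]'

```text
clock: 16.82
eef_pos: [587.2, -114.6, 189.0]
eef_rot: [-3.134, -0.014, 0.347]
wrist_force: [-3.7, 1.6, 13.7]
finger_gap: 55.4
```

drive_tool --motion '[0, 0.2, 2, 0.05, 0, 0, 1, 0.04]'

```text
clock: 16.98
eef_pos: [587.5, -114.9, 189.4]
eef_rot: [-3.135, -0.015, 0.25]
wrist_force: [-6.4, 1.2, 4.3]
finger_gap: 56.0
```

```bash
python3 - <<'E'
from h import *
s=read_state(); print(s['eef_pos'],s['eef_rot'],s['wrist_force'],s['moment'])
E
```

```text
[ 587.50275194 -114.86683709  189.40046312] [-3.13466102 -0.01526222  0.24986263] [-6.42689369  1.19090713  4.32208888] [-0.08610333  1.62711921  0.75074287]
```

drive_tool --motion '[0, 0, -2.5, -0.03, 0, 0, -2, 0]'

```text
clock: 17.15
eef_pos: [587.4, -115.1, 196.1]
eef_rot: [-3.137, -0.017, 0.278]
wrist_force: [-3.8, 1.1, 5.0]
finger_gap: 55.2
```

drive_tool --motion '[0, 0, -1, 0, 0, 0, -1, 0]'

```text
clock: 17.32
eef_pos: [586.0, -115.5, 197.0]
eef_rot: [-3.136, -0.013, 0.278]
wrist_force: [-1.4, -2.0, -11.4]
finger_gap: 55.5
```

drive_tool --motion '[0, 0, 1.5, 0, 0, 0, 0.5, 0, 0, 0, 0.5, 0, 0, 0, 0.5, 0, 0, 0, 0.5, 0, 0, 0, 0.5, 0]' --jaw 0

```text
clock: 17.82
eef_pos: [587.2, -115.4, 194.0]
eef_rot: [-3.137, -0.017, 0.278]
wrist_force: [-0.4, 0.4, -0.5]
finger_gap: 91.5
```

drive_tool --motion '[0, 0, -15, 0, 0, 0, -30, 0, 0, 0, -35, 0, -20, 0, -25, 0, -35, 0, 0, 0, -35, 0, 0, 0, -35, 0, 0, 0]'

```text
clock: 18.4
eef_pos: [464.8, -149.6, 299.7]
eef_rot: [-3.136, -0.015, 0.282]
wrist_force: [0.2, 0.0, 0.1]
finger_gap: 93.8
```

drive_tool --motion '[0, 0, 0, 0.1, 0, 0, 0, 0.1, 0, 0, 0, 0.07, 0, 0, 0, 0]'

```text
clock: 18.73
eef_pos: [459.5, -151.3, 302.4]
eef_rot: [-3.135, -0.017, -0.002]
wrist_force: [0.3, -0.2, 0.1]
finger_gap: 94.2
```

```bash
python3 - <<'E'
from h import *
s=read_state(); print(s['eef_pos'],s['eef_rot'],abs(s['qd']).max())
i,im=snap('wrist','wrist5.png'); np.save('pics/wrist5info.npy',i,allow_pickle=True)
j,sc=snap('scene','scene5.png'); u,v=map(int,proj(j,[581,-118,140]))
u0,v0=map(int,proj(i,[560,-110,110])); print(u0,v0); u0=min(max(u0,200),440); v0=min(max(v0,150),330)
a=cv2.resize(im[v0-150:v0+150,u0-150:u0+150],(400,400)); b=cv2.resize(sc[v-70:v+70,u-70:u+70],(400,400),interpolation=2)
cv2.imwrite('pics/m5.png',np.hstack([a,b])[:,:,::-1])
E
```

```text
[ 459.50910923 -151.25040168  302.42874334] [-3.13470189e+00 -1.73396019e-02 -1.56682538e-03] 0.07651050465210044
266 102
```

View pics/m5.png

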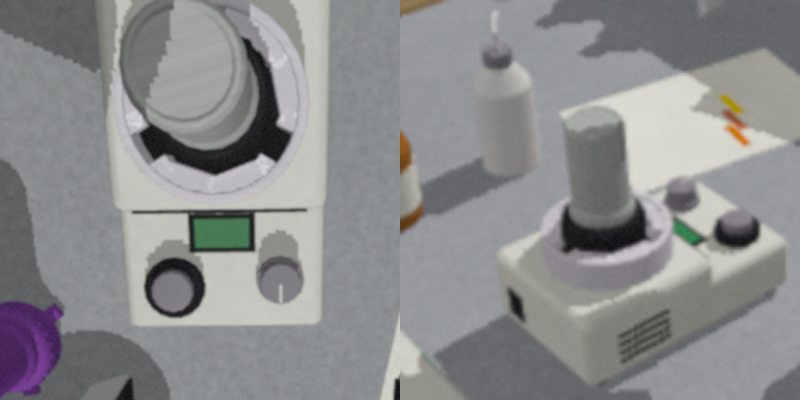

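The picture shows the three slots open and dark, with the cup upright in the collar and its lugs turned away. The earlier upward pull met 11 N, so the lugs are held in the notches. The button is at wrist pixel (245,219).

```bash
python3 - <<'E'
from h import *
i=np.load('pics/wrist5info.npy',allow_pickle=True).item()
print('btn',onz(i,245,219,84))
u=116+np.array([180])*.75; v=np.array([72])*.75; print('cup top if z=234',onz(i,u[0],v[0],234), 'size', onz(i,116+118*.75,54,234)[1]-onz(i,116+243*.75,54,234)[1])
E
```

```text
btn [449.46072155 -81.53433031  84.        ]
cup top if z=234 [ 579.89560302 -116.56922694  234.        ] size 53.55432575285876
```

drive_tool --motion '[-3.7, -35, 0, 0, -3.7, -35, 0, 0, 0, 0, 0, -0.12, 0, 0, 30, -0.12, 0, 0, 35, 0, 0, 0, 35, 0, 0, 0, 20, 0, 0, 0, 0, 0]' --jaw 1

```text
clock: 19.5
eef_pos: [455.4, -76.2, 179.0]
eef_rot: [-3.141, -0.022, 0.277]
wrist_force: [-0.2, -0.6, -0.8]
finger_gap: 43.7
```

drive_tool --motion '[-5.5, 3.4, 0, 0, 0, 0, 20, 0, 0, 0, 20, 0, 0, 0, 10, 0, 0, 0, 0, 0, 0, 0, 0, 0]'

```text
clock: 20.0
eef_pos: [454.5, -82.7, 134.0]
eef_rot: [3.138, -0.028, 0.285]
wrist_force: [1.2, 0.2, 0.5]
finger_gap: 4.1
```

drive_tool --motion '[-3.5, -2, 10, 0, 0, 0, 12, 0, 0, 0, 10, 0, 0, 0, 2, 0]'

```text
clock: 20.33
eef_pos: [453.1, -82.3, 102.1]
eef_rot: [3.134, -0.034, 0.286]
wrist_force: [0.7, -0.1, -0.6]
finger_gap: 0.3
```

drive_tool --motion '[-2, -1.5, 8, 0, 0, 0, 6, 0]'

```text
clock: 20.5
eef_pos: [451.5, -81.5, 88.0]
eef_rot: [3.133, -0.036, 0.286]
wrist_force: [0.1, 0.4, -0.5]
finger_gap: 0.4
```

drive_tool --motion '[0, 0, 5, 0, 0, 0, 3, 0]'

```text
clock: 20.67
eef_pos: [451.8, -81.5, 79.1]
eef_rot: [3.133, -0.036, 0.286]
wrist_force: [-2.5, -0.0, 4.1]
finger_gap: 0.5
```

drive_tool --motion '[0, 0, 3, 0, 0, 0, 2, 0]'

```text
clock: 20.83
eef_pos: [452.4, -81.6, 77.2]
eef_rot: [3.133, -0.036, 0.287]
wrist_force: [-26.9, 5.7, 55.8]
finger_gap: 0.5
```

drive_tool --motion '[0, 0, -4, 0, 0, 0, -8, 0, 0, 0, -15, 0, 0, 0, -30, 0, 0, 0, -35, 0, -20, 0, -30, 0, -20, 0, 0, 0, 0, 0, 0, 0]'

```text
clock: 21.5
eef_pos: [408.2, -93.1, 204.9]
eef_rot: [3.132, -0.036, 0.288]
wrist_force: [-0.8, 0.3, 0.3]
finger_gap: 0.5
```

```bash
python3 - <<'E'
from h import *
s=read_state(); print(s['eef_pos'],s['eef_rot'],s['wrist_force'],abs(s['qd']).max())
i,im=snap('wrist','wrist6.png'); j,sc=snap('scene','scene6.png'); old=np.load('pics/scene1.png.npy')
s5=np.load('pics/scene5.png.npy'); u,v=map(int,proj(j,[560,-110,140]))
d=cv2.absdiff(sc,s5)[v-60:v+60,u-60:u+60].max(2); print('diff to before press (mill region)',(d>40).sum())
D=(cv2.absdiff(sc,old).max(2)>50).astype(np.uint8); n,l,st,c=cv2.connectedComponentsWithStats(cv2.morphologyEx(D,cv2.MORPH_OPEN,np.ones((3,3))))
print('changed since start',[(st[k,:5].tolist()) for k in range(1,n) if st[k,4]>25])
a=cv2.resize(im,(400,300)); b=cv2.resize(sc,(400,300)); cv2.imwrite('pics/m6.png',np.hstack([a,b])[:,:,::-1])
E
```

```text
[408.22852525 -93.05007829 204.93394296] [ 3.13241587 -0.03564957  0.28832729] [-0.83743867  0.25330909  0.27076136] 0.1028478993618795
diff to before press (mill region) 208
changed since start [[299, 0, 125, 51, 3605], [444, 0, 128, 198, 13339], [431, 3, 9, 13, 67], [287, 21, 9, 20, 133], [368, 36, 17, 55, 586], [300, 54, 23, 19, 215], [388, 54, 68, 60, 2401], [284, 65, 15, 16, 145], [320, 76, 39, 44, 979], [441, 99, 7, 9, 40], [396, 109, 39, 78, 1962], [307, 124, 66, 27, 610], [251, 170, 5, 7, 27], [272, 185, 20, 28, 409], [216, 188, 23, 21, 207], [167, 213, 26, 18, 200], [269, 220, 29, 15, 193], [188, 223, 59, 47, 1488], [379, 223, 15, 7, 77], [293, 229, 52, 22, 318], [300, 246, 67, 55, 1470], [184, 294, 6, 9, 44], [405, 294, 23, 16, 270], [180, 309, 8, 6, 41], [197, 316, 7, 5, 27], [368, 326, 62, 58, 1300]]
```

View pics/m6.png

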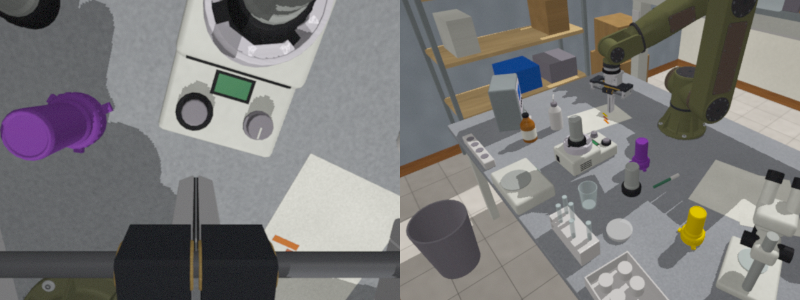

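The last picture shows the cup standing in the collar, the button out, all the bystanders in place, and the gripper clear of everything.

```bash
python3 -c "
from cell import *
print(sign_off())"
```

```text
the job is handed in; nothing more can be done
None
```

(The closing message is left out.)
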